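Load the strip carrier under the reader's leaf spring

ROBOT

A 7-joint arm with a two-finger parallel gripper is mounted at the origin on the work surface. World frame = base frame: x ahead of the robot, y to its left, z up, the work surface at z = 0. Lengths are in m, angles in rad, forces in N, time in s.
With the tool pointing down it reaches from about 0.4 to 0.875 m from the base axis. Payload 19.3 kg.
Tool frame: the origin (TCP) lies midway between the tips of the shut fingers; the grasp point (between the pads) lies 19 mm behind it; z points along the fingers, y is the line along which they close (so a half turn about z gives the same grasp; the last joint's range is limited). The gripper opens to 85 mm and grips with 20 to 120 N. Pads are 22 mm wide; open, the fingers measure 114 mm over their backs; the gripper's body (76 mm by 85 mm) begins 54 mm behind the grasp point. The pads swing forward as they close: fully open they stand 13 mm farther back than shut.
Start: joints at [1.2, 0.521, -0.036, 1.599, 0.021, 1.021, -0.113], TCP at [0.185, -0.597, 0.231] pointing down, gripper open.
Joint ranges: [-2.91, 2.91], [-0.3, 2.13], [-1.5, 1.42], [0.17, 2.43], [-1.26, 4.41], [0.16, 1.93], [-2.52, 2.52]. Speed limits (rad/s): [1.89, 1.89, 2.39, 2.39, 3.01, 3.01, 3.01].

INTERFACE

Orientations are given as [roll, pitch, yaw] about the fixed x, y, z axes, in that order (R = Rz(yaw) Ry(pitch) Rx(roll)).
In Python, from workcell import * gives the robot as it stands. The module is installed in compiled form; this text tells all that it offers.
- The arm moves only by the tool play_rows, never from a script. Its argument "deltas" is a list of rows, each a list of 7 numbers: the shift along the tool's x, y, z in units of 500 mm (1.0 is 500 mm), then the turn, a rotation vector about the tool's x, y, z in units of 120 degrees (1.0 is 120 degrees), then the closure, from 0 (fully open) to 1 (shut). A call has 1 to 10 rows; each row is the pose to reach, as a shift and turn from the pose commanded when the call began, along the tool's axes at that moment; what a row does not reach only later rows make up. A row lasts 1/10 s, in which the tool goes at most 50 mm and 8.59 degrees, less where a joint would pass 70% of its speed; a pose out of reach is approached as far as the arm can. A call with a number of a shift or a turn outside -1 to 1 is refused whole. A call with a gripper value outside its range is refused whole. The fingers move at their own pace and stop on an object; "newtons" is the grip in N (left out, the last holds). Time passes only in rows, so rows that repeat a pose let the fingers close. It gives the time, the measured TCP pose, the force, the opening and the grip force at its end, in the units of the state.
- observe(): the state, without advancing time (a new reading comes with each control period).
- grab_frame(name): name is "side" or "top"; returns the picture (480x640x3 uint8, red, green, blue); there is no depth.
- get_calibration(name): a dict with "fovy" (degrees; the focal length in pixels is half the picture's height over the tangent of half this angle, whatever the lens; pixels are square), "cx", "cy" (the principal point, pixels), "xyz" and "rotation" of the camera in the world. Camera axes: x right, y down, z forward; pixel columns grow to the right and rows downward; lengths in m; the calibration is good to about 2 mm. A picture is of the moment at which its call begins. get_calibration takes no time and is no camera call.
- job_done(): hands the job in; it is judged then, once.
The state is a dict: "clock": time; "qpos": joint angles; "qd": joint speeds; "joint_efforts": joint torques, N m; "position": TCP position; "tool_rot": TCP orientation; "force": force on the tool from outside, world axes, zero at the start; "moment": the same for the moment, N m; "grip_width": finger opening in m; "finger_force": force on a finger pad.
Only numpy, scipy, OpenCV 4.12 (cv2) and the standard library are available. Lean on these libraries where they do the work, as an engineer would, in place of code of your own. Each camera call takes 0.05 s, during which the arm holds its last target. There are 200 camera calls.

TASK

Load the white strip carrier into the test-strip reader: with the fingertips press it firmly down on its blue thumb rest so that the sprung bed sinks, and, keeping it pressed, slide it under the orange cross-bar and the leaf spring until its front edge is fully home against the black end stop. Then let go and move clear, leaving it there. Only press and push it, never lift or tip it, and leave the tube rack, bottle and jar as they stand.

Things in the scene. Friction and masses are not known exactly. Their poses are not given: they have to be found in the camera images.
- reader: Grey bench-top test-strip reader, fixed, deck 330 long (its x, -175 to 155), 140 wide, 28 high. Origin: on the bench, under the track's middle line. The carrier slides along reader +x between two aluminium rails (inner faces at y = +-37, tops at z = 50, x = -165 to 100). Behind the end stop the reading head: x = 102 to 152, 130 wide, top at z = 68. Carrier home: its origin at reader x = 20
- bar (a point): Middle of the fixed orange cross-bar's underside, reader (36, 0, 51.5); axes as the reader's. The bar is 12 thick along x (30 to 42), 116 wide, top at z = 61.5, on posts at y = +-46 to 58. Right behind it the steel leaf spring, 40 wide, slopes down to x = 83, nose underside at about z = 47 at rest
- carrier: Loose white strip carrier, 140 long (x) by 70 wide by 14 thick, about 0.15 kg, flat on the sprung bed, 2 of play to each rail; x along reader x, front edge (+70) towards the bar, 70 to 120 short of home. Origin: centre of underside, z = 42 at the start. Top then at 56, so its blunt front strikes the bar by 4.5: press it more than 4.5 down (6 to 7 is good, 8 is the limit) to pass
- thumb_rest (a point): Middle of the flat blue thumb rest's surface, level with the carrier's top: carrier (-50, 0, 14). The rest spans carrier x = -70 to -30, 66 wide. At its front a blue ridge 8 high: upright rear face at carrier x = -30 to push forward against, 6 thick, front sloped. Carrier home: this point is at reader x = -30 and the foot of the ridge is 26 short of the bar
- stop (a point): Middle of the black rubber end stop's face, reader (90, 0, 42): the carrier's front edge must come to it. Axes as the reader's, x is the sliding direction. Top of the stop at z = 58
- bed (a joint): Steel sprung bed under the carrier, m: 0 = up, grows as it is pressed down, to 0.008 at its lower limit. Spring: about 5 N to start it, 8 N at 4.5 mm, 10.5 N at 8 mm; springs back when let go
- leaf (a joint): Leaf spring, rad: 0 = at rest; grows as the carrier lifts it, about 0.05 to 0.15 with the carrier beneath. It presses down on the carrier with about 3 to 5 N and drags on it. After letting go the carrier rises against the cross-bar and stays clamped
- tube_rack: Bystander: loose grey rack, 120 by 60, with seven capped tubes, 94 high; origin under its centre
- reagent_bottle: Bystander: small amber bottle, 44 across, 80 high; origin under its centre
- swab_jar: Bystander: blue jar with white cap, 52 across, 60 high; origin under its centre
There are look-alikes about, which are no part of the job. Several things have the shape of the carrier; the one meant has the colours described above.

How it is judged:
By the outcome, as a careful person would: the job done as asked, in the order asked, and still so for the second after the job is handed in, with the robot touching nothing.
It also fails if it takes over 48 s, if anything falls off the work surface, if the arm or the gripper's body presses on something with over 40 N, if the wrist force passes 120 N, or if a joint passes its speed limit or range.

## Working session

There is one attempt and no reset: what is moved stays moved. The work goes in short steps, Python scripts to look and compute and a tool call to move; the robot and the scene stay as the last step left them, time stands still between calls to the robot, and variables do not carry over. Pictures are saved under pics/ and viewed, at most 10 in all, crops included, and the job is handed in when it is done.

Besides the shell and the picture viewer there is one more tool, called after "Emit:" as name(argument=value, ...) on one line, values as JSON. play_rows: Moves the arm, as the interface text tells. Its arguments: {"type":"object","properties":{"deltas":{"type":"array"},"newtons":{"type":"number"}},"required":["deltas"]}

```bash
mkdir -p pics
python3 - <<'E'
from workcell import *
import cv2
for n in("side","top"):
    cv2.imwrite(f"pics/{n}0.png",grab_frame(n)[:,:,::-1]); print(n,get_calibration(n))
s=observe();print(s['clock'],s['position'],s['tool_rot'],s['force'],s['grip_width'])
E
```

```text
side {'fovy': 54.443345196334874, 'cx': 318.8797246064227, 'cy': 245.39179816501095, 'xyz': array([0.03250025, 0.74170026, 0.59093958]), 'rotation': array([-2.11624126, -0.00355136, -2.56548868])}
top {'fovy': 45.63278689929517, 'cx': 325.17625565616686, 'cy': 245.57508902537637, 'xyz': array([0.31728808, 0.02042046, 1.18493125]), 'rotation': array([-2.9802647 ,  0.02541775, -1.57742988])}
0.1 [ 0.18505225 -0.59667487  0.23080428] [-3.14062413e+00  7.17673211e-05  3.00776751e-01] [ 0.14121702 -0.46767173 -0.82783181] 0.08526543641120528
```

View pics/side0.png

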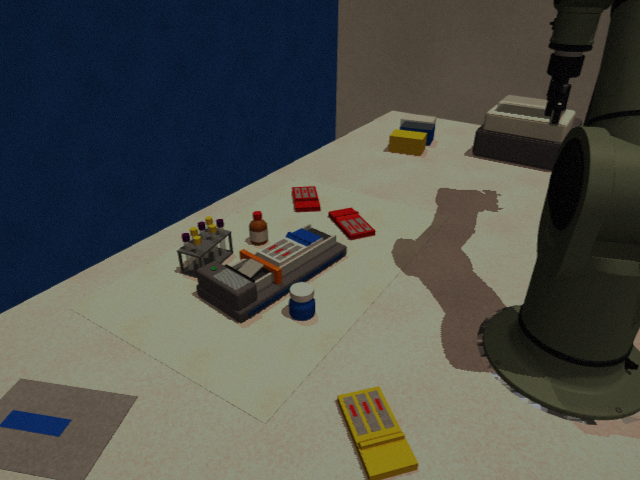

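View pics/top0.png

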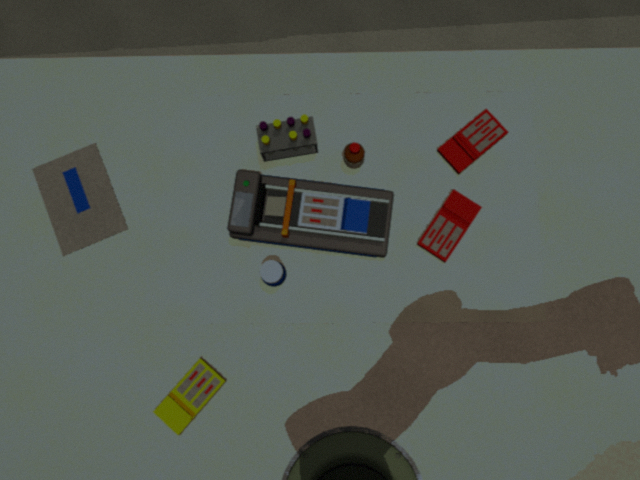

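The top view shows the reader at about (310,213), with its +x pointing image-left (world +y). The orange bar is at (289,207) and the blue thumb rest at (357,215). Next I measure these by colour.

```bash
cat > h.py <<'E'
from workcell import *
import cv2, numpy as np
from scipy.spatial.transform import Rotation as R
def ray(n,uv):
    c=get_calibration(n); f=240/np.tan(np.radians(c['fovy'])/2)
    d=np.array([(uv[0]-c['cx'])/f,(uv[1]-c['cy'])/f,1]); return np.array(c['xyz']),R.from_euler('xyz',c['rotation']).as_matrix()@d
def cast(n,uv,z):
    o,d=ray(n,uv); return o+d*(z-o[2])/d[2]
def mask(im,kind,roi):
    h=cv2.cvtColor(im,cv2.COLOR_RGB2HSV); H,S,V=h[...,0],h[...,1],h[...,2]
    m={'orange':(H>5)&(H<20)&(S>160)&(V>60),'blue':(H>105)&(H<125)&(S>150)&(V>50)}[kind].astype(np.uint8)
    k=np.zeros_like(m); x0,y0,x1,y1=roi; k[y0:y1,x0:x1]=1; m=m*k
    c=max(cv2.findContours(m,cv2.RETR_EXTERNAL,cv2.CHAIN_APPROX_NONE)[0],key=cv2.contourArea)
    return c
E
python3 - <<'E'
from h import *
im=grab_frame('top')
for k,roi,z in(('orange',(270,170,310,245),.0615),('blue',(325,185,390,245),.056)):
    c=mask(im,k,roi); p=np.array([cast('top',q,z)[:2] for q in c[:,0]],np.float32)
    r=cv2.minAreaRect(p); print(k,cv2.boundingRect(c),r, cv2.boxPoints(r).round(4).tolist())
c=im[150:280,210:410][:,:,::-1]
cv2.imwrite('pics/crop.png',cv2.resize(c,None,fx=4,fy=4,interpolation=cv2.INTER_CUBIC))
E
```

```text
orange (282, 181, 13, 55) ((0.578471839427948, 0.1228725016117096), (0.012627506628632545, 0.11294636130332947), 81.91090393066406) [[0.5217000246047974, 0.12460000067949295], [0.6334999799728394, 0.10869999974966049], [0.6352999806404114, 0.12120000272989273], [0.5234000086784363, 0.1370999962091446]]
blue (341, 198, 30, 34) ((0.5635783672332764, -0.013811998069286346), (0.05220416560769081, 0.06551991403102875), 81.38754272460938) [[0.5273000001907349, -0.034699998795986176], [0.5921000242233276, -0.04450000077486038], [0.5999000072479248, 0.0071000000461936], [0.535099983215332, 0.016899999231100082]]
```

View pics/crop.png

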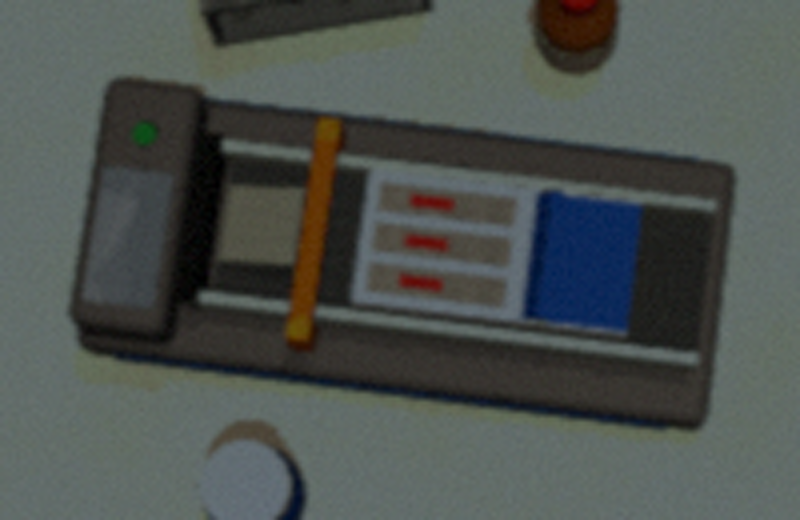

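The crop shows the rails as light lines running (220,147)-(715,205) and (200,298)-(697,358). The carrier lies between them with its front at about x=360, short of the bar. I use the rails for the axis.

Run:
```python
from h import *
g=lambda x,y,z:cast('top',(x/4+210-.4,y/4+150-.4),z)[:2]
A,B=g(220,147,.05),g(715,205,.05);C,D=g(200,298,.05),g(697,358,.05)
for a,b in((A,B),(C,D)): print(a,b,np.linalg.norm(a-b)*1e3,np.degrees(np.arctan2(*(a-b)[::-1])))
v=(A-B)/np.linalg.norm(A-B)+(C-D)/np.linalg.norm(C-D); X=v/np.linalg.norm(v); Y=np.array([-X[1],X[0]])
print('yaw',np.arctan2(X[1],X[0]),'rail spacing',(C-A)@Y)
ctr=(A+B+C+D)/4   # reader (-32.5,0)
bar=np.array([.57847,.12287]); print('bar in reader from rails',-32.5+1e3*(bar-ctr)@X,1e3*(bar-ctr)@Y)
O=ctr+.0325*X; print('O',O,'O from bar',bar-.036*X)
fr=g(362,236,.056);print('front edge',1e3*(fr-O)@X,1e3*(fr-O)@Y)
im=grab_frame('top');c=mask(im,'blue',(325,185,390,245))
p=np.array([cast('top',q,.056)[:2] for q in c[:,0]]);x=1e3*(p-O)@X;y=1e3*(p-O)@Y
print('blue x',np.percentile(x,[1,5,95,99]),'y',y.min(),y.max())
# side view check of bar
im=grab_frame('side');c=mask(im,'orange',(235,240,290,290));q=c[:,0]
p=np.array([cast('side',t,.0615)[:2] for t in q]);r=cv2.minAreaRect(p.astype(np.float32));print(r,(np.array(r[0])-O)@X,(np.array(r[0])-O)@Y)
c=mask(im,'blue',(275,220,330,255));p=np.array([cast('side',t,.056)[:2] for t in c[:,0]]);x=1e3*(p-O)@X;y=1e3*(p-O)@Y
print('side blue x',x.min(),x.max(),y.min(),y.max())
```

```text
[0.62698219 0.17184607] [ 0.59312613 -0.08124832] 255.34878406791506 82.38086030757357
[0.54794407 0.1812216 ] [ 0.51417926 -0.07027861] 253.75660542081513 82.35355686326766
yaw 1.4375789854925307 rail spacing 0.07958310673398647
bar in reader from rails 40.39348990253636 1.78571404954302
O [0.57487468 0.08259722] O from bar [0.57368835 0.08718897]
front edge 15.954242105614536 -0.8394494644603576
blue x [-122.94016417 -122.56116718  -71.53299327  -71.28190692] y -34.668184982580215 30.75237779283756
((0.5626280307769775, 0.13552609086036682), (0.03767556697130203, 0.15173690021038055), 75.1495132446289) 0.050833255492275735 0.019168346737382568
side blue x -122.44734427851273 -70.46567463952627 -38.874834829875674 31.77066268754968
```

```bash
cat >> h.py <<'E'
O=np.array([.5745,.0875]);YAW=1.4376
X=np.array([np.cos(YAW),np.sin(YAW)]);Y=np.array([-X[1],X[0]])
def st():
    s=observe(); p=np.array(s['position']); d=p[:2]-O
    print('t',round(s['clock'],2),'reader mm',(1e3*d@X).round(1),(1e3*d@Y).round(1),(1e3*p[2]).round(1),'rot',np.round(s['tool_rot'],4),'F',np.round(s['force'],1),'Fx,Fy',(np.array(s['force'])[:2]@X).round(1),(np.array(s['force'])[:2]@Y).round(1),'g',s['grip_width'])
    return s
def to(x,y,z,yaw=YAW):
    s=st(); M=R.from_euler('xyz',s['tool_rot']); xy=O+X*x/1e3+Y*y/1e3
    d=np.r_[xy,z/1e3]-np.array(s['position'])
    print('shift',(M.inv().apply(d)/.5).round(4),'turn',(np.degrees((M.inv()*R.from_euler('xyz',[np.pi,0,yaw])).as_rotvec())/120).round(4))
E
python3 -c "
from h import *
to(-106,0,150)"
```

```text
t 0.25 reader mm -730.0 295.1 231.0 rot [-3.1411  0.      0.3007] F [ 0.1 -0.   0.3] Fx,Fy 0.0 -0.1 g 0.08540648884293214
shift [ 1.0601 -0.8841  0.1625] turn [-2.000e-04 -1.000e-04 -5.428e-01]
```

Emit:
play_rows(deltas=[[0.07,-0.06,0,0,0,-0.05,1],[0.15,-0.125,0,0,0,-0.1,1],[0.23,-0.19,0.02,0,0,-0.15,1],[0.31,-0.26,0.03,0,0,-0.2,1],[0.38,-0.32,0.04,0,0,-0.25,1],[0.46,-0.38,0.05,0,0,-0.3,1],[0.53,-0.44,0.06,0,0,-0.35,1],[0.61,-0.51,0.07,0,0,-0.4,1],[0.68,-0.57,0.08,0,0,-0.45,1],[0.75,-0.63,0.08,0,0,-0.5,1]])

```text
clock: 1.25
position: [0.4506, -0.1828, 0.191]
tool_rot: [-3.141, -0.0, 1.353]
force: [1.3, -1.1, -0.6]
grip_width: -0.0004
finger_force: 0.0
```

```bash
python3 -c "
from h import *
to(-106,0,150)"
```

```text
t 1.25 reader mm -284.4 86.9 191.0 rot [-3.1413e+00 -1.0000e-04  1.3527e+00] F [ 1.3 -1.1 -0.6] Fx,Fy -0.9 -1.4 g -0.0003805805045918914
shift [0.3702 0.1429 0.0819] turn [-0.0002 -0.0001 -0.0405]
```

Emit:
play_rows(deltas=[[0.08,0.03,0.01,0,0,-0.01,1],[0.17,0.065,0.03,0,0,-0.02,1],[0.25,0.095,0.05,0,0,-0.03,1],[0.33,0.125,0.07,0,0,-0.04,1],[0.37,0.143,0.08,0,0,-0.0405,1],[0.37,0.143,0.08,0,0,-0.0405,1],[0.37,0.143,0.08,0,0,-0.0405,1],[0.37,0.143,0.08,0,0,-0.0405,1]])

```text
clock: 2.05
position: [0.5602, -0.0215, 0.1514]
tool_rot: [-3.142, 0.001, 1.432]
force: [-1.0, 0.1, 0.5]
grip_width: 0.0
finger_force: 0.0
```

```bash
python3 -c "
from h import *
to(-106,0,70)"
```

```text
t 2.05 reader mm -109.9 -0.3 151.4 rot [-3.1415e+00  6.0000e-04  1.4316e+00] F [-1.   0.1  0.5] Fx,Fy -0.0 1.0 g 2.6145178428493776e-05
shift [ 0.0078 -0.0007  0.1629] turn [-0.      0.0003 -0.0029]
```

Emit:
play_rows(deltas=[[0.004,0,0.05,0,0,-0.003,1],[0.007,0,0.1,0,0,-0.003,1],[0.007,0,0.15,0,0,-0.003,1],[0.007,0,0.163,0,0,-0.003,1],[0.007,0,0.163,0,0,-0.003,1],[0.007,0,0.163,0,0,-0.003,1]])

```text
clock: 2.65
position: [0.5616, -0.0173, 0.0709]
tool_rot: [3.14, -0.0, 1.438]
force: [-0.0, -0.6, -0.6]
grip_width: -0.0001
finger_force: 0.0
```

```bash
python3 -c "
from h import *
to(-106,0,57)
a=grab_frame('side')[195:305,200:360,::-1];b=grab_frame('top')[150:260,225:405,::-1]
a=cv2.resize(a,(640,440),interpolation=2)[:290];b=cv2.resize(b,(640,391),interpolation=2)[:300]
cv2.imwrite('pics/d1.png',np.vstack([a,b]))"
```

```text
t 2.65 reader mm -105.6 -1.1 70.9 rot [ 3.1404e+00 -1.0000e-04  1.4384e+00] F [-0.  -0.6 -0.6] Fx,Fy -0.6 -0.1 g -0.0001243785096888329
shift [-0.0008 -0.0023  0.0279] turn [ 0.0006 -0.      0.0004]
```

View pics/d1.png

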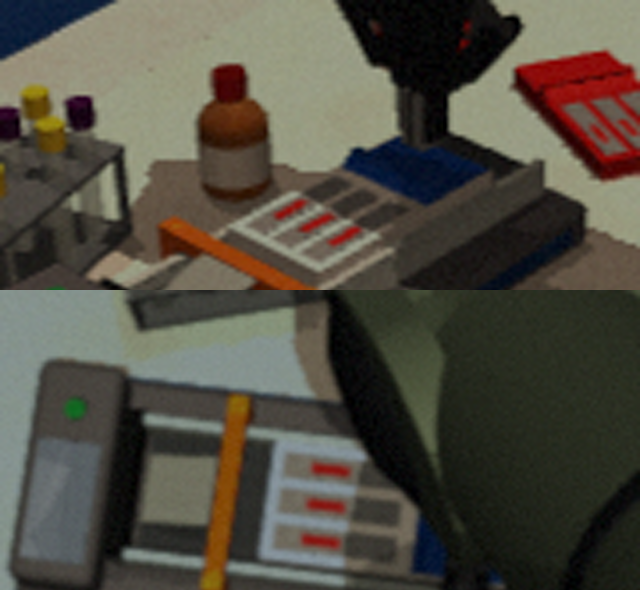

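The side crop (upper half) shows the shut fingertips at about (425,140), above the blue rest and behind the ridge at about (370,155). I descend to contact.

Emit:
play_rows(deltas=[[0,0,0.008,0,0,0,1],[0,0,0.016,0,0,0,1],[0,0,0.022,0,0,0,1],[0,0,0.027,0,0,0,1],[0,0,0.032,0,0,0,1],[0,0,0.032,0,0,0,1]])

```text
clock: 3.35
position: [0.561, -0.0169, 0.0535]
tool_rot: [-3.141, 0.0, 1.439]
force: [-1.2, 0.1, 3.9]
grip_width: -0.0001
finger_force: 1.7
```

```bash
python3 -c "
from h import *
to(-106,0,49.5)"
```

```text
t 3.35 reader mm -105.3 -0.5 53.5 rot [-3.1413e+00  1.0000e-04  1.4391e+00] F [-1.2  0.1  3.9] Fx,Fy -0.0 1.2 g -0.00010638952272967117
shift [-0.0015 -0.001   0.0081] turn [-0.0001  0.      0.0007]
```

Emit:
play_rows(deltas=[[0,0,0.003,0,0,0,1],[0,0,0.006,0,0,0,1],[0,0,0.008,0,0,0,1],[0,0,0.008,0,0,0,1]])

```text
clock: 3.75
position: [0.561, -0.0169, 0.0498]
tool_rot: [-3.142, 0.0, 1.439]
force: [-2.6, -0.3, 5.3]
grip_width: 0.0
finger_force: 3.0
```

```bash
python3 -c "
from h import *
to(-106,0,49.5)
for i in range(3): st()"
```

```text
t 3.75 reader mm -105.2 -0.5 49.8 rot [-3.1415  0.      1.4391] F [-2.6 -0.3  5.3] Fx,Fy -0.6 2.5 g 4.6792760490691134e-05
shift [-0.0015 -0.0011  0.0006] turn [-0.      0.      0.0007]
t 3.75 reader mm -105.2 -0.5 49.8 rot [-3.1415  0.      1.4391] F [-2.6 -0.3  5.3] Fx,Fy -0.6 2.5 g 4.6792760490691134e-05
t 3.75 reader mm -105.2 -0.5 49.8 rot [-3.1415  0.      1.4391] F [-2.6 -0.3  5.3] Fx,Fy -0.6 2.5 g 4.6792760490691134e-05
t 3.75 reader mm -105.2 -0.5 49.8 rot [-3.1415  0.      1.4391] F [-2.6 -0.3  5.3] Fx,Fy -0.6 2.5 g 4.6792760490691134e-05
```

```bash
python3 -c "
from h import *
a=grab_frame('side')[215:295,225:350,::-1]
cv2.imwrite('pics/d2.png',cv2.resize(a,(780,500),interpolation=2));st()"
```

```text
t 3.8 reader mm -105.2 -0.5 49.8 rot [-3.1415  0.      1.4391] F [-2.6  0.   5.6] Fx,Fy -0.3 2.6 g 0.00011551444910484883
```

View pics/d2.png

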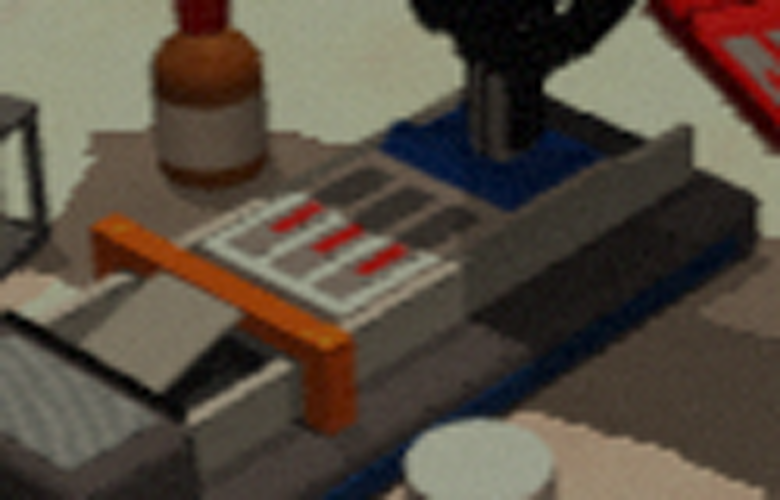

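The fingertips are on the rest at about (500,150) and the carrier top is now about flush with the rail tops. I press a little more and start sliding.

Emit:
play_rows(deltas=[[0,0,0.0014,0,0,0,1],[0.006,0,0.0014,0,0,0,1],[0.012,0,0.0014,0,0,0,1],[0.018,0,0.0014,0,0,0,1],[0.024,0,0.0014,0,0,0,1],[0.03,0,0.0014,0,0,0,1],[0.03,0,0.0014,0,0,0,1]])

```text
clock: 4.5
position: [0.5634, -0.0025, 0.0493]
tool_rot: [3.141, 0.001, 1.439]
force: [-0.9, -3.3, 7.4]
grip_width: 0.0001
finger_force: 4.1
```

```bash
python3 -c "
from h import *
to(-22,0,49)
im=grab_frame('side');c=mask(im,'blue',(265,220,330,260));p=np.array([cast('side',t,.050)[:2] for t in c[:,0]]);x=1e3*(p-O)@X
print(x.min(),x.max())"
```

```text
t 4.5 reader mm -90.7 -0.9 49.3 rot [3.1410e+00 7.0000e-04 1.4387e+00] F [-0.9 -3.3  7.4] Fx,Fy -3.4 0.5 g 8.808589529424145e-05
shift [ 0.1373 -0.0017  0.0005] turn [0.0003 0.0003 0.0005]
-116.78311221588531 -101.10023721785798
```

Emit:
play_rows(deltas=[[0.006,0,0,0,0,0,1],[0.012,0,0,0,0,0,1],[0.018,0,0,0,0,0,1],[0.024,0,0,0,0,0,1],[0.03,0,0,0,0,0,1],[0.036,0,0,0,0,0,1],[0.036,0,0,0,0,0,1]])

```text
clock: 5.25
position: [0.5658, 0.0154, 0.0493]
tool_rot: [3.141, 0.001, 1.439]
force: [-0.5, -3.1, 6.8]
grip_width: 0.0003
finger_force: 4.1
```

```bash
python3 -c "
from h import *
to(-22,0,49)
im=grab_frame('side');cv2.imwrite('pics/d3.png',cv2.resize(im[215:295,225:350,::-1],(780,500),interpolation=2))"
```

```text
t 5.25 reader mm -72.7 -0.9 49.3 rot [3.1409e+00 7.0000e-04 1.4387e+00] F [-0.5 -3.1  6.8] Fx,Fy -3.2 0.1 g 0.0002789502195481623
shift [ 0.1013 -0.0017  0.0006] turn [0.0003 0.0003 0.0005]
```

View pics/d3.png

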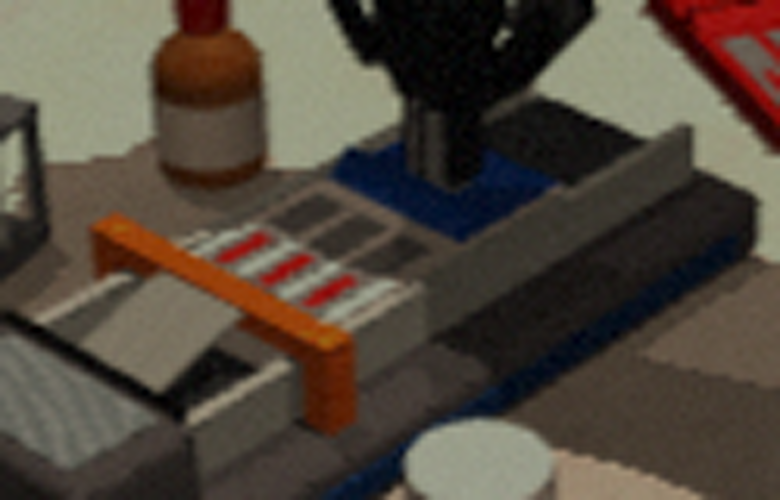

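The carrier is moving with the tip at about (440,185), its front is reaching the bar, and the force is low. I continue.

Emit:
play_rows(deltas=[[0.006,0,0,0,0,0,1],[0.012,0,0,0,0,0,1],[0.018,0,0,0,0,0,1],[0.024,0,0,0,0,0,1],[0.03,0,0,0,0,0,1],[0.036,0,0,0,0,0,1],[0.042,0,0,0,0,0,1],[0.042,0,0,0,0,0,1]])

```text
clock: 6.1
position: [0.5685, 0.0362, 0.0493]
tool_rot: [3.141, 0.001, 1.439]
force: [-1.1, -2.9, 6.6]
grip_width: -0.0003
finger_force: 4.1
```

```bash
python3 -c "
from h import *
to(-22,0,49)
im=grab_frame('side');cv2.imwrite('pics/d4.png',cv2.resize(im[215:295,225:350,::-1],(780,500),interpolation=2))"
```

```text
t 6.1 reader mm -51.6 -0.9 49.3 rot [3.1409e+00 6.0000e-04 1.4387e+00] F [-1.1 -2.9  6.6] Fx,Fy -3.0 0.7 g -0.00028728567541455965
shift [ 0.0593 -0.0017  0.0006] turn [0.0003 0.0003 0.0005]
```

View pics/d4.png

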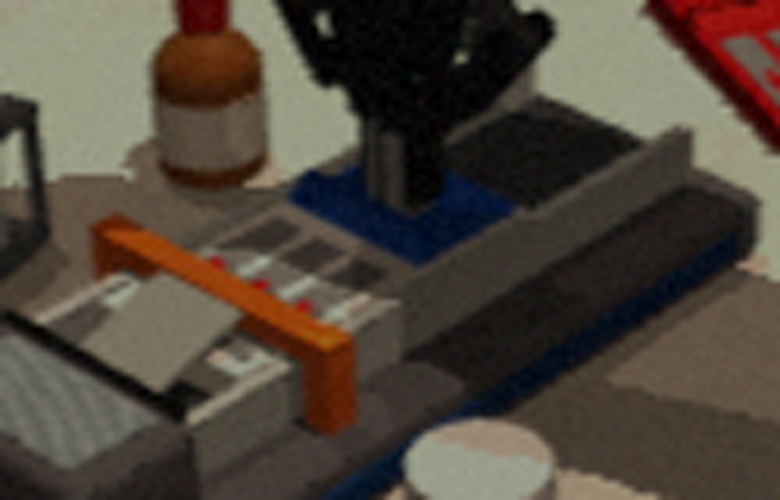

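The carrier front has passed under the bar (white at (245,355), beyond it), and the leaf comes next. I continue.

Emit:
play_rows(deltas=[[0.006,0,0,0,0,0,1],[0.012,0,0,0,0,0,1],[0.018,0,0,0,0,0,1],[0.024,0,0,0,0,0,1],[0.03,0,0,0,0,0,1],[0.034,0,0,0,0,0,1],[0.034,0,0,0,0,0,1]])

```text
clock: 6.85
position: [0.5707, 0.0528, 0.0492]
tool_rot: [3.141, 0.001, 1.439]
force: [-0.3, -3.5, 5.3]
grip_width: -0.0
finger_force: 3.9
```

```bash
python3 -c "
from h import *
to(-22,0,49)"
```

```text
t 6.85 reader mm -34.9 -0.8 49.2 rot [3.1411e+00 9.0000e-04 1.4385e+00] F [-0.3 -3.5  5.3] Fx,Fy -3.6 -0.2 g -3.134792619985955e-05
shift [ 0.0259 -0.0016  0.0004] turn [0.0002 0.0004 0.0004]
```

Emit:
play_rows(deltas=[[0.005,0,0,0,0,0,1],[0.01,0,0,0,0,0,1],[0.015,0,0,0,0,0,1],[0.02,0,0,0,0,0,1],[0.02,0,0,0,0,0,1]])

```text
clock: 7.35
position: [0.5718, 0.0624, 0.0491]
tool_rot: [3.142, 0.001, 1.438]
force: [-0.8, -5.8, 4.5]
grip_width: -0.0
finger_force: 4.4
```

```bash
python3 -c "
from h import *
to(-22,0,49)
im=grab_frame('side');cv2.imwrite('pics/d5.png',cv2.resize(im[215:295,225:350,::-1],(780,500),interpolation=2))"
```

```text
t 7.35 reader mm -25.3 -0.6 49.1 rot [3.1416e+00 1.4000e-03 1.4384e+00] F [-0.8 -5.8  4.5] Fx,Fy -5.9 0.1 g -6.714627053737218e-06
shift [ 0.0065 -0.0013  0.0001] turn [0.     0.0007 0.0004]
```

View pics/d5.png

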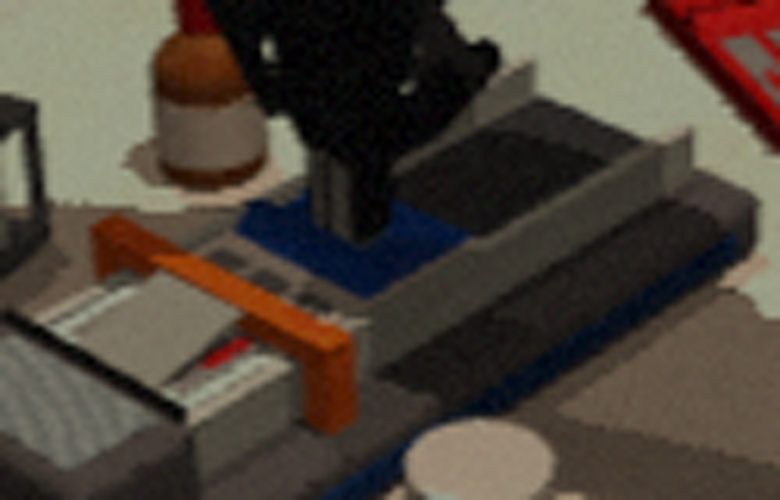

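The carrier front is nearly at the black stop, about (190,410), with the tip still near the ridge. I push the last millimetres.

Emit:
play_rows(deltas=[[0.003,0,0,0,0,0,1],[0.006,0,0,0,0,0,1],[0.008,0,0,0,0,0,1],[0.008,0,0,0,0,0,1]])

```text
clock: 7.8
position: [0.5723, 0.0661, 0.049]
tool_rot: [-3.142, 0.002, 1.438]
force: [0.1, -7.5, 4.8]
grip_width: 0.0002
finger_force: 4.8
```

```bash
python3 -c "
from h import *
to(-18,0,49)"
```

```text
t 7.8 reader mm -21.5 -0.6 49.0 rot [-3.1415e+00  1.6000e-03  1.4382e+00] F [ 0.1 -7.5  4.8] Fx,Fy -7.4 -1.1 g 0.00018268699047304664
shift [ 0.007  -0.0013  0.0001] turn [-0.      0.0008  0.0003]
```

Emit:
play_rows(deltas=[[0.003,0,0,0,0,0,1],[0.006,0,0,0,0,0,1],[0.008,0,0,0,0,0,1],[0.008,0,0,0,0,0,1]])

```text
clock: 8.2
position: [0.5724, 0.067, 0.049]
tool_rot: [-3.141, 0.006, 1.436]
force: [-3.9, -21.5, 10.6]
grip_width: -0.0001
finger_force: 12.3
```

```bash
python3 -c "
from h import *
to(-18,0,49)"
```

```text
t 8.2 reader mm -20.6 -0.6 49.0 rot [-3.1405  0.0055  1.4361] F [ -3.9 -21.5  10.6] Fx,Fy -21.8 1.0 g -8.078029268557621e-05
shift [ 0.0052 -0.0012 -0.0001] turn [-0.0005  0.0026 -0.0007]
```

Hard stop: 22 N with the tip at reader x = -20.6, where home predicts -21. I ease off the push, then lift straight up.

Emit:
play_rows(deltas=[[-0.003,0,0,0,0,0,1],[-0.006,0,0,0,0,0,1],[-0.006,0,0,0,0,0,1]])

```text
clock: 8.5
position: [0.5723, 0.0668, 0.049]
tool_rot: [-3.141, 0.002, 1.438]
force: [-1.9, -8.6, 4.6]
grip_width: -0.0001
finger_force: 5.6
```

```bash
python3 -c "
from h import *
st()"
```

```text
t 8.5 reader mm -20.8 -0.6 49.0 rot [-3.1414e+00  1.7000e-03  1.4379e+00] F [-1.9 -8.6  4.6] Fx,Fy -8.8 0.7 g -0.00013315162513904367
```

Emit:
play_rows(deltas=[[-0.002,0,0,0,0,0,1],[-0.002,0,-0.006,0,0,0,1],[-0.002,0,-0.014,0,0,0,1],[-0.004,0,-0.024,0,0,0,1],[-0.01,0,-0.06,0,0,0,1],[-0.05,0,-0.12,0,0,0,1],[-0.12,0,-0.2,0,0,0,1],[-0.2,0,-0.28,0,0,0,1],[-0.3,0,-0.3,0,0,0,1],[-0.38,0,-0.3,0,0,0,1]])

```text
clock: 9.5
position: [0.5482, -0.121, 0.202]
tool_rot: [3.137, -0.0, 1.441]
force: [1.3, -0.7, -0.5]
grip_width: 0.0001
finger_force: 0.0
```

```bash
python3 -c "
from h import *
st()
im=grab_frame('side')
c=mask(im,'blue',(240,220,330,275));p=np.array([cast('side',t,.0515)[:2] for t in c[:,0]]);x=1e3*(p-O)@X;print('blue x',x.min(),x.max())
t=grab_frame('top');c=mask(t,'blue',(285,185,390,245));p=np.array([cast('top',q,.0515)[:2] for q in c[:,0]]);x=1e3*(p-O)@X;print('top blue x',x.min(),x.max())
a=cv2.resize(im[205:295,225:350,::-1],(640,400),interpolation=2)[60:];b=cv2.resize(t[160:260,225:405,::-1],(430,239),interpolation=2)
b=np.hstack([b,np.zeros((239,210,3),np.uint8)])
cv2.imwrite('pics/d6.png',np.vstack([a,b]))"
```

```text
t 9.5 reader mm -210.1 -1.7 202.0 rot [ 3.1372e+00 -2.0000e-04  1.4405e+00] F [ 1.3 -0.7 -0.5] Fx,Fy -0.6 -1.4 g 7.941373862481312e-05
blue x -50.242047527225864 2.709979931339163
top blue x -50.95876315617198 1.1078693258469101
```

View pics/d6.png

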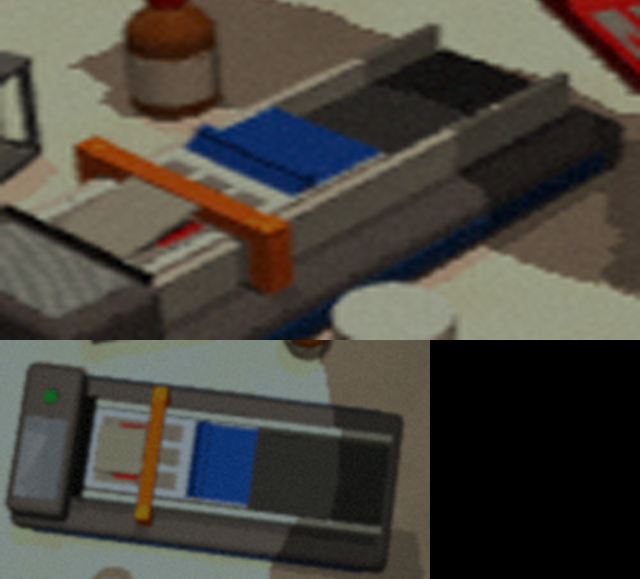

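The carrier is seated: its rear blue edge is at reader x ≈ -50 (home is -50), and its front edge meets the stop at about (95,435) in the top view. The arm is clear and the bystanders are untouched.

```bash
python3 -c "
from h import *
print(job_done())"
```

```text
the job is handed in; nothing more can be done
None
```

The carrier is home against the end stop: the push met a hard stop at about 22 N, and its rear edge measured within about 1 mm of home. The fingers are released and clear, the bystanders were left alone, and the job was handed in at about 10 s.

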